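Swap stapler and tape dispenser, then hold the stapler open for refilling

ROBOT

A 7-joint arm with a two-finger parallel gripper is mounted at the origin on a cart in front of the work surface, level with it; the furniture and walls round the work are solid. World frame = base frame: x ahead of the robot, y to its left, z up, the work surface at z = 0. Lengths are in m, angles in rad, forces in N, time in s.
With the tool pointing down it reaches from about 0.4 to 0.85 m from the base axis. Payload 10.4 kg.
Tool frame: the origin (TCP) lies at the very end of the fingers, on their centre line; the grasp point (between the pads) lies 19 mm behind it (r.pinch_z is the distance from the TCP to the grasp point, in m); z points along the fingers, y is the line along which they close (so a half turn about z gives the same grasp; the last joint's range is limited). The gripper opens to 87 mm and grips with 3 to 60 N. Pads are 19 mm wide; open, the fingers measure 117 mm over their backs; the gripper's body (75 mm by 190 mm) begins 51 mm behind the grasp point.
Start: joints at [-1.37, 0.332, -0.065, 1.46, 0.022, 1.35, -0.088], TCP at [0.139, 0.609, 0.223] pointing down, gripper open.
Joint ranges: [-2.6, 2.6], [-0.5, 2.12], [-1.47, 1.34], [0.16, 2.42], [-1.27, 4.41], [0.06, 2.06], [-2.6, 2.6]. Speed limits (rad/s): [2.22, 2.22, 2.79, 2.79, 3.14, 3.14, 3.14].

INTERFACE

Orientations are given as a unit quaternion [x, y, z, w].
In Python, from bench import r, camera gives the robot as it stands. The module is installed in compiled form; this text tells all that it offers.
- The arm moves only by the shell command python3 -m pendant 'ROWS' [FORCE]. ROWS is JSON, a list of rows, each an object with "dp": the shift along the tool's x, y, z as a fraction of full scale, a list of three; "rotation": the turn, a rotation vector about the tool's x, y, z as a fraction of full scale, a list of three; "jaw": the opening, from 0 (shut) to 1 (fully open). A call has 1 to 8 rows; each row is the pose to reach, as a shift and turn from the pose commanded when the call began, along the tool's axes at that moment, turning the shorter way round; what a row does not reach only later rows make up. Full scale, the value 1, is 0.15 m for a shift and 2 pi rad for a turn. A row lasts 1/8 s, in which the tool goes at most 62.5 mm and 10.7 degrees, less where a joint would pass 70% of its speed; a pose out of reach is approached as far as the arm can. A call with a number of a shift or a turn outside -1 to 1 is refused whole. A call with a gripper value outside its range is refused whole. The fingers move at their own pace and stop on an object; FORCE is the grip in N (left out, the last holds). Time passes only in rows, so rows that repeat a pose let the fingers close. It gives the time, the measured TCP pose, the force, the opening and the grip force at its end, in the units of the state.
- r.read_state(): the state, without advancing time (a new reading comes with each control period).
- camera(name): name is "side" or "top" or "wrist"; returns a dict with "image" (480x640x3 uint8, red, green, blue), "z_map" (480x640 float32, m along the optical axis (not along the pixel's ray), 0 where there is no reading), "mtx" (3x3 intrinsics, pixels), "T" (4x4, takes a point from camera to world coordinates). Camera axes: x right, y down, z forward; pixel columns grow to the right and rows downward; lengths in m; the calibration is good to about 2 mm. A picture is of the moment at which its call begins.
- r.close_job(): hands the job in; it is judged then, once.
The state is a dict: "time": time; "joint_positions": joint angles; "joint_vel": joint speeds; "joint_torque": joint torques, N m; "ee_pos": TCP position; "eef_rot": TCP orientation; "ft_force": force on the tool from outside, world axes, zero at the start; "torque": the same for the moment, N m; "width": finger opening in m; "grip_force": force on a finger pad.
Only numpy, scipy, OpenCV 4.12 (cv2) and the standard library are available. Lean on these libraries where they do the work, as an engineer would, in place of code of your own. Each camera call takes 0.05 s, during which the arm holds its last target. There are 200 camera calls.

TASK

The stapler and the tape dispenser stand in each other's desk trays: swap them, so that the stapler stands flat inside the black rubber-lined tray (where it does not skid while it is loaded) and the tape dispenser flat inside the cork-lined one, carrying both upright and leaving the other things on the desk where they are. Let go of both with the stapler still shut, then take its upper arm near the nose and swing it open to 45 degrees with the base staying flat in the tray, so that a new strip of staples can be dropped in. The arm falls shut by itself, so finish while holding it there at 45 degrees: do not let go.

Things in the scene. Friction and masses are not known exactly. Their poses are not given: they have to be found in the camera images.
- stapler: Green desk stapler, loose, 0.2 kg, 38 (x) x 140 (y) x 39 mm. Origin: centre of underside. Nose at -y, hinge pin at +y. Base plate 38 mm wide, 9 mm high; rear lugs (y +44 to +66, z up to 28 mm) also 38 mm over all: grip there across x to lift it level. Upper arm 30 mm wide, z 13 to 39 mm, y -70 to +62 mm, free flanks; lifted by that arm alone the base swings down.
- stapler_arm (a joint): Opening angle of the stapler's upper arm about the hinge pin, rad: 0 shut, grows as the nose of the arm is lifted, stop at 1.05. Slight friction; let go, the arm falls shut from any angle.
- stapler_pin (a point): On the axis of the hinge pin, fixed to the stapler's base at (0, +56, +21) mm of the stapler's frame; the axis runs along the stapler's x.
- stapler_nose (a point): Point inside the stapler's upper arm near its nose, moving with the arm: at (0, -55, +28) mm of the stapler's frame when shut, 111 mm from the pin axis. Its own axes equal the stapler's when shut. The arm is 30 mm wide here, its flanks free above the 9 mm base plate: grip it across x.
- tape_dispenser: White weighted tape dispenser, loose, 0.42 kg, 52 (x) x 136 (y) x 86 mm. Origin: centre of underside. Base block 52 mm wide, z 1 to 24 mm; flat side cheeks, also 52 mm over the outsides, reach z 56 mm for y 0 to +58 mm: grip them across x. The tape roll between them (centre y +28 mm) tops out at z 86 mm; the cutter is at -y.
- rubber_tray: Shallow wooden desk tray with a black rubber lining, fixed, 112 (x) x 182 mm (y) outside. Origin: centre of underside, on the desk. Lined floor 5 mm above the desk; rim 6 mm wide, its top 11 mm above the desk, so 100 x 170 mm inside. The stapler belongs here, lengthwise along the tray's y. Starts left or right.
- cork_tray: Shallow wooden desk tray with a brown cork lining, same form and size as the rubber-lined one. The tape dispenser belongs here, its length along the tray's y. Which tray is left and which right varies.
- mug: Cream mug on a coaster at the back, 84 x 120 x 95 mm. Bystander. Origin: underside.
- phone: Black phone lying at the left, 147 x 72 x 8 mm. Bystander. Origin: underside.
- mouse: White computer mouse at the left, 59 x 112 x 34 mm. Bystander. Origin: underside.
- tape_kraft: Brown roll of tape lying flat behind the trays, 68 mm across, 24 mm high. Bystander. Origin: underside.
- staple_box: Small open cardboard carton with strips of staples, 70 x 50 x 22 mm, behind the trays. Bystander. Origin: underside.

How it is judged:
On the way:
1. Stapler flat in the rubber-lined tray and tape dispenser flat in the cork-lined tray, stapler shut, both let go (horizontal distance between stapler and rubber_tray below 0.04 m and z of stapler in the frame of rubber_tray between 0.003 and 0.0072 m and angle between each of stapler, tape_dispenser's own z axis and vertical below 0.04 rad and linear speed of each of stapler, tape_dispenser below 0.02 m/s and horizontal distance between tape_dispenser and cork_tray below 0.04 m and z of tape_dispenser in the frame of cork_tray between 0.002 and 0.0072 m and contact force between each of the arm, the fingers and tape_dispenser below 0.1 N and contact force between each of the arm, the fingers and stapler below 0.1 N and value of joint stapler_arm below 0.08 rad), for 0.2 s.
At the end, for the whole second after the job is handed in: Stapler in the rubber-lined and dispenser in the cork-lined tray: flat on the lining (2.3 degrees), within 40 mm of the tray centre, at rest, the dispenser untouched; the stapler arm still and held by the fingers at 45 degrees, give or take 8 (horizontal distance between stapler and rubber_tray below 0.04 m and z of stapler in the frame of rubber_tray between 0.003 and 0.0072 m and angle between each of stapler, tape_dispenser's own z axis and vertical below 0.04 rad and linear speed of each of stapler, tape_dispenser below 0.02 m/s and horizontal distance between tape_dispenser and cork_tray below 0.04 m and z of tape_dispenser in the frame of cork_tray between 0.002 and 0.0072 m and contact force between each of the arm, the fingers and tape_dispenser below 0.1 N and value of joint stapler_arm between 0.645 and 0.925 rad and velocity of joint stapler_arm between -0.05 and 0.05 rad/s and contact force between the fingers and stapler above 0.3 N); the arm keeps its last pose, push and grip.
It fails at once if A bystander is shifted by more than 25 mm (distance of any of mug, phone, mouse, tape_kraft, staple_box from where it was at the start of the episode above 0.025 m).
It fails at once if Stapler or tape dispenser is tipped by more than 30 degrees (angle between any of stapler, tape_dispenser's own z axis and vertical above 0.52 rad).
It also fails if it takes over 72 s, if anything falls off the work surface, if the arm or the gripper's body presses on something with over 40 N, if the wrist force passes 120 N, or if a joint passes its speed limit or range.

## Working session

There is one attempt and no reset: what is moved stays moved. The work goes in short steps, Python scripts to look and compute and a shell command to move; the robot and the scene stay as the last step left them, time stands still between calls to the robot, and variables do not carry over. Pictures are saved under pics/ and viewed, at most 13 in all, crops included, and the job is handed in when it is done.

```bash
mkdir -p pics; python3 - <<'E'
from bench import r,camera
import cv2,numpy as np
s=r.read_state();print(s['time'],s['ee_pos'],s['eef_rot'],s['width'])
for n in['top','side']:
    c=camera(n);cv2.imwrite(f'pics/{n}0.png',c['image'][:,:,::-1]);np.savez(f'{n}0.npz',**c);print(c['mtx'],c['T'])
E
```

```text
0.0 [0.13863568 0.60902557 0.22176225] [ 1.11662689e-01  9.93745905e-01 -7.19804946e-04 -5.17864091e-05] 0.0869424726161323
[[624.40709524   0.         314.91621193]
 [  0.         624.40709524 234.53263164]
 [  0.           0.           1.        ]] [[-0.00470815 -0.98256165  0.18587746  0.26635635]
 [-0.99988725  0.00197518 -0.01488549  0.03217466]
 [ 0.01425877 -0.18592659 -0.98246017  1.6817729 ]
 [ 0.          0.          0.          1.        ]]
[[475.61205187   0.         320.42063834]
 [  0.         475.61205187 241.447158  ]
 [  0.           0.           1.        ]] [[ 0.97927667 -0.1167535   0.1654866   0.34854897]
 [-0.20177215 -0.63291607  0.74746588 -0.87593206]
 [ 0.01746987 -0.76536649 -0.64335755  0.83873731]
 [ 0.          0.          0.          1.        ]]
```

View pics/top0.png

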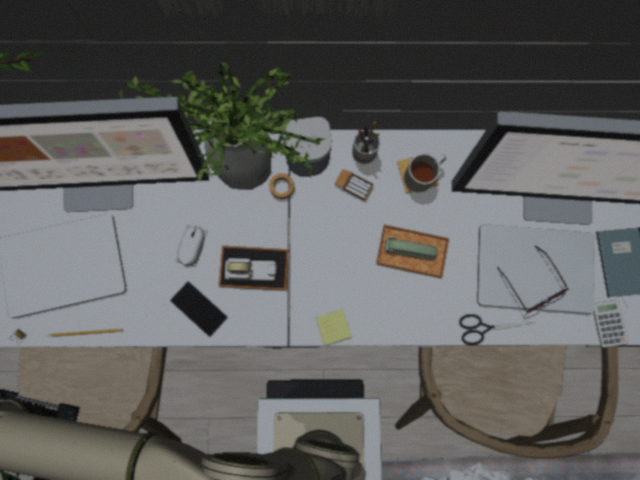

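The top view shows the rubber tray with the dispenser at about (255,268), its roll to the left. The cork tray with the stapler is at (413,250). I'll zoom in and measure.

```bash
cat > h.py <<'E'
import numpy as np,cv2
def pts(c):
    z=c['z_map'];v,u=np.mgrid[:480,:640];K=c['mtx']
    P=np.stack([(u-K[0,2])/K[0,0]*z,(v-K[1,2])/K[1,1]*z,z],-1)
    return P@c['T'][:3,:3].T+c['T'][:3,3]
def ray(c,u,v,h):
    d=c['T'][:3,:3]@np.linalg.solve(c['mtx'],[u,v,1.]);o=c['T'][:3,3]
    return o+d*(h-o[2])/d[2]
def rect(m,P):
    q=P[m][:,:2].astype(np.float32);(c,s,a)=cv2.minAreaRect(q)
    b=cv2.boxPoints((c,s,a));e=max([b[1]-b[0],b[2]-b[1]],key=np.linalg.norm)
    return np.round(c,4),np.round(s,4),np.degrees(np.arctan2(e[1],e[0]))
def big(m):
    n,l,s,_=cv2.connectedComponentsWithStats(m.astype(np.uint8));
    return l==1+np.argmax(s[1:,4])
E
python3 - <<'E'
import numpy as np,cv2
from h import *
c=dict(np.load('top0.npz'));P=pts(c);I=c['image']
a=cv2.resize(I[225:305,205:305],(400,320),interpolation=2);b=cv2.resize(I[210:290,365:465],(400,320),interpolation=2)
s=np.load('side0.npz')['image']
cv2.imwrite('pics/crop.png',np.hstack([a,b])[:,:,::-1])
hsv=cv2.cvtColor(I,cv2.COLOR_RGB2HSV)
for nm,(y0,y1,x0,x1) in dict(rub=(240,298,212,296),cork=(220,284,370,456)).items():
    w=np.zeros((480,640),bool);w[y0:y1,x0:x1]=1
    print(nm,[np.round(np.percentile(P[w][:,2],p),4) for p in(5,20,50,80,95,99)])
    sat=(hsv[...,1]>70)|(hsv[...,2]<90)
    m=big(w&sat);ys,xs=np.where(m);print(xs.min(),xs.max(),ys.min(),ys.max())
    # outline rays at rim height
    ct=max(cv2.findContours(m.astype(np.uint8),0,1)[0],key=len)[:,0]
    q=np.array([ray(c,u,v,.011) for u,v in ct])[:,:2].astype(np.float32);print('tray',cv2.minAreaRect(q))
    for h in(.02,.032,.045,.07):
        k=w&(P[...,2]>h); 
        if k.sum()>20: print(h,k.sum(),rect(big(k),P), P[big(k)].mean(0))
    if nm=='cork':
        g=big(w&(hsv[...,0]>40)&(hsv[...,0]<95)&(hsv[...,1]>50));print('green',rect(g,P),g.sum())
# bystanders heights
E
```

```text
rub [np.float64(-0.0057), np.float64(-0.0013), np.float64(0.0044), np.float64(0.0216), np.float64(0.0627), np.float64(0.0909)]
219 288 246 289
tray ((0.4920015335083008, 0.17016103863716125), (0.18402715027332306, 0.11070163547992706), 86.81182098388672)
0.02 1015 (array([0.4193, 0.1111]), array([0.3228, 0.1192]), np.float32(47.565018)) [0.48176924 0.18012073 0.05671524]
0.032 603 (array([0.3811, 0.1456]), array([0.3146, 0.0719]), np.float32(31.811274)) [0.48300374 0.20735753 0.07417953]
0.045 484 (array([0.4933, 0.2089]), array([0.0385, 0.0584]), np.float32(-89.56715)) [0.49071751 0.20779496 0.07268772]
0.07 199 (array([0.4847, 0.2089]), array([0.0204, 0.0545]), np.float32(-89.55561)) [0.48492545 0.20796104 0.083967  ]
cork [np.float64(-0.0049), np.float64(-0.0012), np.float64(0.0036), np.float64(0.0104), np.float64(0.04), np.float64(0.0471)]
377 448 225 277
tray ((0.5370103120803833, -0.2575090527534485), (0.17945940792560577, 0.1108783558011055), 77.853515625)
0.02 600 (array([ 0.4441, -0.1132]), array([0.1151, 0.4446]), np.float32(-53.800087)) [ 0.54069752 -0.24819174  0.04450678]
0.032 520 (array([ 0.4441, -0.113 ]), array([0.1138, 0.4447]), np.float32(-53.588184)) [ 0.54122179 -0.24832762  0.04682032]
0.045 95 (array([ 0.5439, -0.2316]), array([0.0133, 0.0149]), np.float32(-12.926775)) [ 0.54303519 -0.23164781  0.04805761]
0.07 28 (array([0.2664, 0.0322]), array([0., 0.]), np.float32(0.0)) [0.26635635 0.03217466 1.6817729 ]
green (array([ 0.5235, -0.2861]), array([0., 0.]), np.float32(0.0)) 1
```

View pics/crop.png

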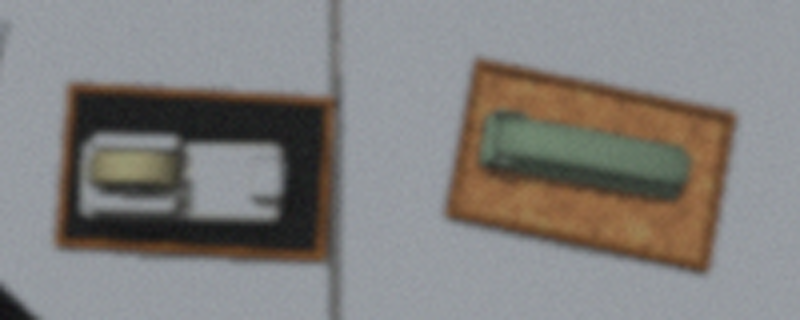

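View pics/side0.png

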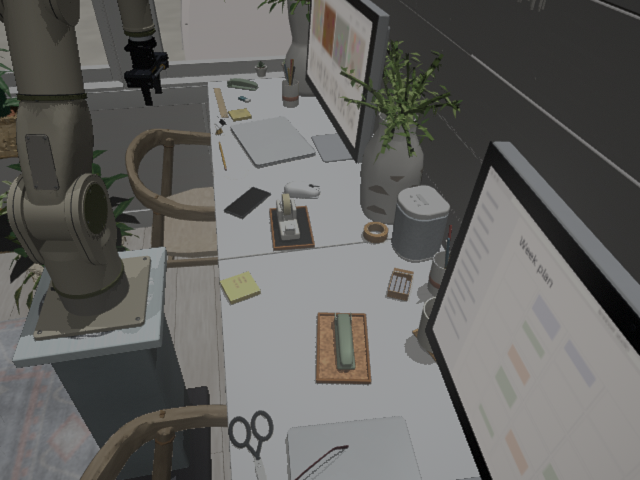

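The crop shows the dispenser with its roll at the left (+y world) and its cutter at the right. The stapler has its lugs at the left, which makes the hinge +y and the nose -y. The middle of the desk is free for parking.

```bash
python3 - <<'E'
import numpy as np,cv2
from h import *
c=dict(np.load('top0.npz'));P=pts(c);I=c['image'].astype(int)
ok=(c['z_map']>0)&(P[...,2]<.2)
w=np.zeros((480,640),bool);w[222:284,370:456]=1
g=big(w&(I[...,1]>I[...,0]+8));ys,xs=np.where(g);print('green',g.sum(),xs.min(),xs.max(),ys.min(),ys.max())
for h in(.028,.034):
    ct=max(cv2.findContours(g.astype(np.uint8),0,1)[0],key=len)[:,0]
    q=np.array([ray(c,u,v,h) for u,v in ct])[:,:2].astype(np.float32);print(cv2.minAreaRect(q))
print(rect(big(w&ok&(P[...,2]>.03)),P))
# white mask dispenser, base block z .029
w[:]=0;w[248:288,217:292]=1
m=big(w&(I.min(-1)>90));ct=max(cv2.findContours(m.astype(np.uint8),0,1)[0],key=len)[:,0]
print('disp',[cv2.minAreaRect(np.array([ray(c,u,v,h) for u,v in ct])[:,:2].astype(np.float32)) for h in(.029,.061)],np.ptp(ct,0),ct.min(0))
for n in('(0.40,-0.05)',): 
    k=ok&(abs(P[...,0]-.5)<.13)&(abs(P[...,1]+.045)<.1); print('mid',np.percentile(P[k][:,2],[1,50,99]))
E
```

```text
green 491 386 435 239 256
((0.5404205918312073, -0.2502938508987427), (0.13359181582927704, 0.03227787837386131), 78.35111999511719)
((0.5394262671470642, -0.24926906824111938), (0.13310715556144714, 0.032160818576812744), 78.35115814208984)
(array([ 0.5421, -0.2523]), array([0.1335, 0.0368]), np.float32(80.458084))
disp [((0.48328980803489685, 0.14598967134952545), (0.06428934633731842, 0.04826604947447777), 89.8492202758789), ((0.47908973693847656, 0.14378605782985687), (0.06304460763931274, 0.04733157530426979), 89.8492431640625)] [24 18] [251 261]
mid [-0.00954976 -0.00017384  0.00968269]
```

```bash
cat >> h.py <<'E'
from scipy.spatial.transform import Rotation as Ro
def down(phi,lean=0):
    a=np.radians(phi);y=[np.cos(a),np.sin(a),0];z=[0,0,-1.]
    return Ro.from_matrix(np.array([np.cross(y,z),y,z]).T)*Ro.from_euler('y',lean,degrees=True)
def chain(p,R,wps):
    for q,S in wps:
        q=np.array(q,float);d=R.inv().apply(q-p)/.15;w=(R.inv()*S).as_rotvec()/(2*np.pi)
        n=max(np.linalg.norm(q-p)/.0625,np.linalg.norm(w)*360/10.7)
        print(np.round(d,4).tolist(),np.round(w,4).tolist(),'rows>=%.1f'%n);p,R=q,S
E
python3 - <<'E'
from h import *
from bench import r
s=r.read_state()
chain(s['ee_pos'],Ro.from_quat(s['eef_rot']),[((.26,.55,.25),down(65)),((.37,.46,.25),down(50)),((.46,.35,.25),down(38)),((.52,.22,.25),down(25)),((.54,.08,.25),down(10)),((.54,-.06,.22),down(0)),((.54,-.19,.2),down(-11.6)),((.54,-.25,.2),down(-11.6))])
E
```

```text
[-0.8764, -0.2047, -0.1874] [-0.0002, 0.0, 0.0338] rows>=2.2
[-0.9182, -0.2339, 0.0] [0.0, 0.0, 0.0417] rows>=2.3
[-0.931, -0.1761, 0.0] [0.0, 0.0, 0.0333] rows>=2.3
[-0.9292, -0.2184, 0.0] [0.0, 0.0, 0.0361] rows>=2.3
[-0.9022, -0.2736, 0.0] [0.0, 0.0, 0.0417] rows>=2.3
[-0.9192, -0.1621, 0.2] [0.0, 0.0, 0.0278] rows>=2.3
[-0.8667, 0.0, 0.1333] [0.0, 0.0, 0.0322] rows>=2.1
[-0.3918, 0.0804, 0.0] [0.0, 0.0, 0.0] rows>=1.0
```

```bash

python3 -m pendant '[{"dp":[-0.44,-0.1,-0.09],"rotation":[0,0,0.017],"jaw":1},{"dp":[-0.88,-0.2,-0.19],"rotation":[0,0,0.034],"jaw":1},{"dp":[-0.88,-0.2,-0.19],"rotation":[0,0,0.034],"jaw":1}]' && python3 -m pendant '[{"dp":[-0.92,-0.23,0],"rotation":[0,0,0.042],"jaw":1},{"dp":[-0.92,-0.23,0],"rotation":[0,0,0.042],"jaw":1},{"dp":[-0.92,-0.23,0],"rotation":[0,0,0.042],"jaw":1}]' && python3 -m pendant '[{"dp":[-0.93,-0.18,0],"rotation":[0,0,0.033],"jaw":1},{"dp":[-0.93,-0.18,0],"rotation":[0,0,0.033],"jaw":1},{"dp":[-0.93,-0.18,0],"rotation":[0,0,0.033],"jaw":1}]' && python3 -m pendant '[{"dp":[-0.93,-0.22,0],"rotation":[0,0,0.036],"jaw":1},{"dp":[-0.93,-0.22,0],"rotation":[0,0,0.036],"jaw":1},{"dp":[-0.93,-0.22,0],"rotation":[0,0,0.036],"jaw":1}]' && python3 -m pendant '[{"dp":[-0.9,-0.27,0],"rotation":[0,0,0.042],"jaw":1},{"dp":[-0.9,-0.27,0],"rotation":[0,0,0.042],"jaw":1},{"dp":[-0.9,-0.27,0],"rotation":[0,0,0.042],"jaw":1}]' && python3 -m pendant '[{"dp":[-0.92,-0.16,0.2],"rotation":[0,0,0.028],"jaw":1},{"dp":[-0.92,-0.16,0.2],"rotation":[0,0,0.028],"jaw":1},{"dp":[-0.92,-0.16,0.2],"rotation":[0,0,0.028],"jaw":1}]' && python3 -m pendant '[{"dp":[-0.87,0,0.13],"rotation":[0,0,0.032],"jaw":1},{"dp":[-0.87,0,0.13],"rotation":[0,0,0.032],"jaw":1},{"dp":[-0.87,0,0.13],"rotation":[0,0,0.032],"jaw":1}]' && python3 -m pendant '[{"dp":[-0.39,0.08,0],"rotation":[0,0,0],"jaw":1},{"dp":[-0.39,0.08,0],"rotation":[0,0,0],"jaw":1},{"dp":[-0.39,0.08,0],"rotation":[0,0,0],"jaw":1},{"dp":[-0.39,0.08,0],"rotation":[0,0,0],"jaw":1}]'
python3 - <<'E'
from bench import r,camera
import cv2,numpy as np
s=r.read_state();print(s['time'],s['ee_pos'],s['eef_rot'],s['joint_positions'])
c=camera('wrist');cv2.imwrite('pics/w1.png',c['image'][:,:,::-1]);np.savez('w1.npz',**c);print(c['T'])
E
```

```text
time: 0.48
ee_pos: [0.2659, 0.5485, 0.2519]
eef_rot: [0.221, 0.975, 0.0, 0.001]
ft_force: [-0.9, 0.4, -0.4]
width: 0.0872
grip_force: 0.0
time: 0.85
ee_pos: [0.3744, 0.4581, 0.2509]
eef_rot: [0.346, 0.938, -0.0, 0.001]
ft_force: [-0.2, 0.6, -0.1]
width: 0.0868
grip_force: 0.0
time: 1.23
ee_pos: [0.4624, 0.3474, 0.251]
eef_rot: [0.441, 0.898, -0.0, 0.0]
ft_force: [0.1, -0.0, -0.0]
width: 0.0869
grip_force: 0.0
time: 1.6
ee_pos: [0.521, 0.2174, 0.251]
eef_rot: [0.539, 0.842, -0.0, 0.0]
ft_force: [-0.6, 0.9, -0.1]
width: 0.0866
grip_force: 0.0
time: 1.98
ee_pos: [0.5405, 0.0782, 0.2511]
eef_rot: [0.645, 0.764, -0.0, 0.0]
ft_force: [0.1, 0.2, -0.8]
width: 0.087
grip_force: 0.0
time: 2.35
ee_pos: [0.5398, -0.0611, 0.2202]
eef_rot: [0.709, 0.706, -0.0, -0.0]
ft_force: [-0.1, 0.8, -0.3]
width: 0.0871
grip_force: 0.0
time: 2.72
ee_pos: [0.5392, -0.1924, 0.2007]
eef_rot: [0.776, 0.63, -0.001, -0.0]
ft_force: [0.3, 0.9, -0.4]
width: 0.0871
grip_force: 0.0
time: 3.22
ee_pos: [0.5406, -0.247, 0.2012]
eef_rot: [0.774, 0.633, 0.0, -0.001]
ft_force: [-0.2, 0.7, 0.2]
width: 0.0868
grip_force: 0.0
3.225 [ 0.54060597 -0.24699274  0.20123605] [ 7.74491574e-01  6.32583933e-01  3.40844396e-04 -5.03324061e-04] [-0.22717309  0.32505149  0.72064894  1.60880692 -0.2220639   1.29208329
  0.32806403]
[[ 0.9798721  -0.19091475 -0.05832869  0.55785847]
 [-0.19961571 -0.93404503 -0.29616458 -0.16433706]
 [ 0.00206057  0.30184673 -0.95335424  0.36372446]
 [ 0.          0.          0.          1.        ]]
```

View pics/w1.png

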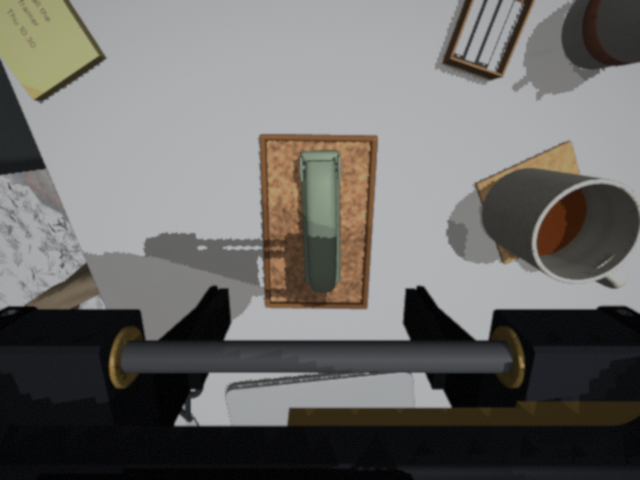

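The wrist view shows the stapler with its hinge and lugs at the top (318,158), towards +y, and its nose at the bottom (320,290). It sits right of the cork tray's centre. Next I'll measure the stapler and the tray.

```bash
cat >> h.py <<'E'
def cont(c,m,h):
    ct=max(cv2.findContours(m.astype(np.uint8),0,1)[0],key=len)[:,0]
    return np.array([ray(c,u,v,h) for u,v in ct])
E
python3 - <<'E'
from h import *
c=dict(np.load('w1.npz'));P=pts(c);I=c['image'].astype(int);ok=(c['z_map']>0)
w=np.zeros((480,640),bool);w[120:320,250:390]=1
g=big(w&(I[...,1]>I[...,0]+5));ys,xs=np.where(g);print(g.sum(),xs.min(),xs.max(),ys.min(),ys.max())
for h in(.033,.044):
    q=cont(c,g,h)[:,:2].astype(np.float32);print(h,cv2.minAreaRect(q))
print('depth',rect(g&ok&(P[...,2]>.012),P),rect(big(w&ok&(P[...,2]>.036)),P),np.percentile(P[g&ok][:,2],[5,50,95]))
# per-row centre of flanks at top surface
for v in range(170,285,15):
    u=np.where(g[v])[0];print(v,u[0],u[-1],np.round(P[v,(u[0]+u[-1])//2],4),np.round(P[v,u[0]+2],4),np.round(P[v,u[-1]-2],4))
b=big(w&(I[...,0]>I[...,2]+15));q=cont(c,b,.011)[:,:2].astype(np.float32);print('cork',cv2.minAreaRect(q))
E
```

```text
4630 300 339 151 290
0.033 ((0.5451421737670898, -0.2486577332019806), (0.1352926790714264, 0.035188544541597366), 79.56495666503906)
0.044 ((0.545565128326416, -0.2458532154560089), (0.1307927817106247, 0.03401818126440048), 79.56498718261719)
depth (array([ 0.5456, -0.2496]), array([0.1347, 0.0354]), np.float32(80.10786)) (array([ 0.5451, -0.2505]), array([0.1138, 0.0285]), np.float32(79.41961)) [0.013649   0.03986248 0.04377187]
170 301 339 [ 0.5548 -0.198   0.0369] [ 0.5388 -0.197   0.0156] [ 0.5702 -0.2026  0.0231]
185 303 338 [ 0.5523 -0.2106  0.041 ] [ 0.5389 -0.2085  0.0366] [ 0.567  -0.2176  0.0139]
200 303 338 [ 0.5496 -0.2236  0.0426] [ 0.536  -0.222   0.0363] [ 0.5639 -0.2275  0.037 ]
215 304 338 [ 0.5478 -0.2373  0.0428] [ 0.5341 -0.2356  0.038 ] [ 0.5613 -0.2409  0.0391]
230 305 338 [ 0.5451 -0.251   0.0435] [ 0.5321 -0.2493  0.04  ] [ 0.5586 -0.2551  0.0386]
245 306 338 [ 0.5431 -0.2659  0.0417] [ 0.53   -0.2639  0.0399] [ 0.5559 -0.2702  0.0367]
260 306 338 [ 0.5401 -0.2812  0.0403] [ 0.5266 -0.2797  0.0368] [ 0.5531 -0.2855  0.0359]
275 307 338 [ 0.537  -0.2965  0.04  ] [ 0.5243 -0.2955  0.0362] [ 0.5497 -0.3098  0.0145]
cork ((0.540373682975769, -0.2566021978855133), (0.18150535225868225, 0.11151663959026337), 77.77767944335938)
```

```bash
python3 - <<'E'
from h import *
from bench import r
s=r.read_state();D=down(-10.2)
chain(s['ee_pos'],Ro.from_quat(s['eef_rot']),[((.555,-.1965,.08),D),((.555,-.1965,.0085),D),((.555,-.1965,.058),D),
((.53,-.07,.068),down(-5)),((.51,.03,.068),down(0)),((.51,.03,.0085),down(0))])
E
```

```text
[0.3509, 0.0271, 0.8095] [-0.0, -0.0002, -0.0037] rows>=2.1
[0.0, 0.0, 0.4767] [0.0, 0.0, 0.0] rows>=1.1
[0.0, 0.0, -0.33] [0.0, 0.0, 0.0] rows>=0.8
[0.8005, -0.3134, -0.0667] [0.0, 0.0, -0.0144] rows>=2.1
[0.6525, -0.1909, 0.0] [0.0, 0.0, -0.0139] rows>=1.6
[0.0, 0.0, 0.3967] [0.0, 0.0, 0.0] rows>=1.0
```

```bash

python3 -m pendant '[{"dp":[0.35,0.027,0.81],"rotation":[0,0,-0.004],"jaw":0.6},{"dp":[0.35,0.027,0.81],"rotation":[0,0,-0.004],"jaw":0.6},{"dp":[0.35,0.027,0.81],"rotation":[0,0,-0.004],"jaw":0.6},{"dp":[0.35,0.027,0.81],"rotation":[0,0,-0.004],"jaw":0.6},{"dp":[0.35,0.027,0.81],"rotation":[0,0,-0.004],"jaw":0.6}]' 45
python3 -m pendant '[{"dp":[0,0,0.24],"rotation":[0,0,0],"jaw":0.6},{"dp":[0,0,0.4],"rotation":[0,0,0],"jaw":0.6},{"dp":[0,0,0.477],"rotation":[0,0,0],"jaw":0.6},{"dp":[0,0,0.477],"rotation":[0,0,0],"jaw":0.6},{"dp":[0,0,0.477],"rotation":[0,0,0],"jaw":0.4},{"dp":[0,0,0.477],"rotation":[0,0,0],"jaw":0.2},{"dp":[0,0,0.477],"rotation":[0,0,0],"jaw":0.2},{"dp":[0,0,0.477],"rotation":[0,0,0],"jaw":0.2}]'
python3 -m pendant '[{"dp":[0,0,0],"rotation":[0,0,0],"jaw":0.2},{"dp":[0,0,0],"rotation":[0,0,0],"jaw":0.2}]'
```

```text
time: 3.9
ee_pos: [0.5553, -0.2005, 0.0824]
eef_rot: [0.768, 0.64, 0.001, 0.001]
ft_force: [0.3, -0.6, -0.4]
width: 0.0538
grip_force: 0.0
time: 4.9
ee_pos: [0.5548, -0.1991, 0.0093]
eef_rot: [0.768, 0.641, 0.0, 0.0]
ft_force: [-0.8, 1.0, 6.8]
width: 0.0369
grip_force: 45.0
time: 5.15
ee_pos: [0.5548, -0.1991, 0.0093]
eef_rot: [0.768, 0.641, 0.0, 0.0]
ft_force: [-1.1, 0.6, 6.2]
width: 0.0372
grip_force: 45.0
```

```bash

python3 -m pendant '[{"dp":[0,0,-0.1],"rotation":[0,0,0],"jaw":0.2},{"dp":[0,0,-0.25],"rotation":[0,0,0],"jaw":0.2},{"dp":[0,0,-0.35],"rotation":[0,0,0],"jaw":0.2},{"dp":[0,0,-0.35],"rotation":[0,0,0],"jaw":0.2}]'
python3 - <<'E'
from bench import r,camera
import cv2,numpy as np
c=camera('wrist');d=camera('side')
a=cv2.resize(d['image'][270:420,260:420],(480,450));cv2.imwrite('pics/w2.png',np.hstack([cv2.resize(c['image'],(320,240))[:, :],a[100:340]])[:,:,::-1])
E
```

```text
time: 5.65
ee_pos: [0.5551, -0.1991, 0.0623]
eef_rot: [0.768, 0.641, 0.001, 0.001]
ft_force: [0.1, -0.5, -2.7]
width: 0.0369
grip_force: 45.0
```

View pics/w2.png

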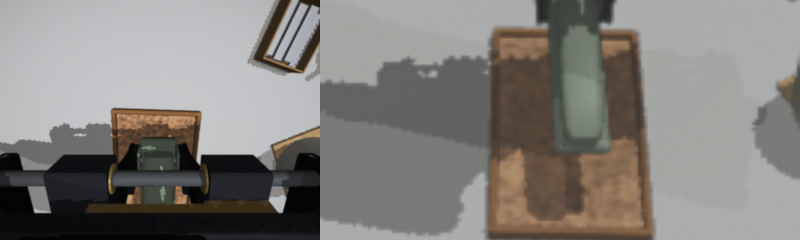

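The stapler hangs level from its lugs, so I'll park it in the middle of the desk.

```bash

python3 -m pendant '[{"dp":[0.25,-0.1,0],"rotation":[0,0,-0.005],"jaw":0.2},{"dp":[0.55,-0.22,0],"rotation":[0,0,-0.01],"jaw":0.2},{"dp":[0.82,-0.31,0],"rotation":[0,0,-0.014],"jaw":0.2},{"dp":[0.82,-0.31,0],"rotation":[0,0,-0.014],"jaw":0.2}]'
python3 -m pendant '[{"dp":[0.3,-0.1,0],"rotation":[0,0,-0.007],"jaw":0.2},{"dp":[0.65,-0.19,0],"rotation":[0,0,-0.014],"jaw":0.2},{"dp":[0.65,-0.19,0],"rotation":[0,0,-0.014],"jaw":0.2},{"dp":[0.65,-0.19,0],"rotation":[0,0,-0.014],"jaw":0.2}]'
python3 -m pendant '[{"dp":[0,0,0.15],"rotation":[0,0,0],"jaw":0.2},{"dp":[0,0,0.28],"rotation":[0,0,0],"jaw":0.2},{"dp":[0,0,0.34],"rotation":[0,0,0],"jaw":0.2},{"dp":[0,0,0.37],"rotation":[0,0,0],"jaw":0.2},{"dp":[0,0,0.37],"rotation":[0,0,0],"jaw":0.2}]'
```

```text
time: 6.25
ee_pos: [0.5298, -0.0655, 0.06]
eef_rot: [0.737, 0.676, -0.0, -0.001]
ft_force: [-0.5, -0.6, -2.7]
width: 0.037
grip_force: 45.0
time: 6.75
ee_pos: [0.511, 0.0291, 0.0606]
eef_rot: [0.709, 0.705, -0.0, 0.0]
ft_force: [0.3, -1.2, -2.2]
width: 0.0369
grip_force: 45.0
time: 7.38
ee_pos: [0.5113, 0.0296, 0.0056]
eef_rot: [0.709, 0.705, 0.0, 0.0]
ft_force: [0.2, 0.1, -2.5]
width: 0.0369
grip_force: 45.0
```

```bash

python3 -m pendant '[{"dp":[0,0,0.008],"rotation":[0,0,0],"jaw":0.2},{"dp":[0,0,0.008],"rotation":[0,0,0],"jaw":0.45},{"dp":[0,0,0.008],"rotation":[0,0,0],"jaw":0.6},{"dp":[0,0,0.008],"rotation":[0,0,0],"jaw":0.7},{"dp":[0,0,-0.2],"rotation":[0,0,0],"jaw":0.7},{"dp":[0,0,-0.5],"rotation":[0,0,0],"jaw":0.7},{"dp":[0.2,-0.13,-0.9],"rotation":[0,0,0],"jaw":1},{"dp":[0.7,-0.13,-1],"rotation":[0,0,0],"jaw":1}]'
python3 -m pendant '[{"dp":[0.2,0,-0.4],"rotation":[0,0,0],"jaw":1},{"dp":[0.2,0,-0.4],"rotation":[0,0,0],"jaw":1},{"dp":[0.2,0,-0.4],"rotation":[0,0,0],"jaw":1},{"dp":[0.2,0,-0.4],"rotation":[0,0,0],"jaw":1}]'
python3 - <<'E'
from bench import r,camera
import cv2,numpy as np
s=r.read_state();print(s['time'],s['ee_pos'],s['eef_rot'])
c=camera('wrist');np.savez('w3.npz',**c);t=camera('top');np.savez('t3.npz',**t)
cv2.imwrite('pics/w3.png',c['image'][:,:,::-1])
E
```

```text
time: 8.38
ee_pos: [0.4938, 0.1161, 0.1544]
eef_rot: [0.71, 0.704, 0.003, 0.001]
ft_force: [0.6, 1.1, -0.4]
width: 0.0738
grip_force: 0.0
time: 8.88
ee_pos: [0.4921, 0.1461, 0.2094]
eef_rot: [0.709, 0.705, -0.001, -0.0]
ft_force: [-0.5, -0.4, 0.2]
width: 0.0867
grip_force: 0.0
8.875 [0.49206859 0.14609304 0.20941643] [ 7.08992431e-01  7.05215454e-01 -9.09440774e-04 -2.64702764e-04]
```

View pics/w3.png

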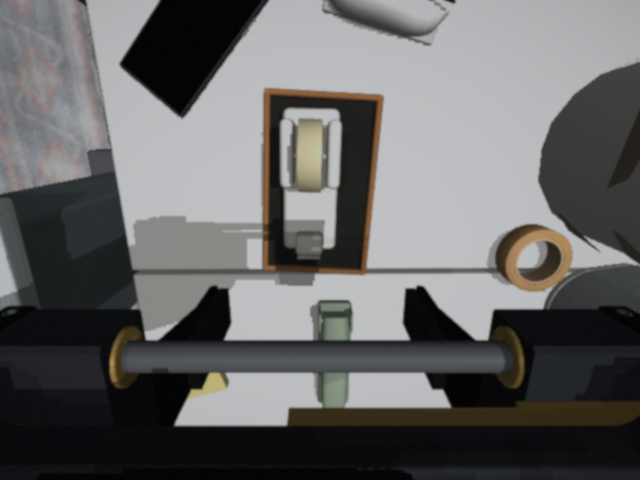

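The wrist view shows the dispenser at the left of the rubber tray. Its cheeks span columns 280 to 341 at rows 120 to 190, and the cutter is at (308,245). The stapler stands parked at (333,350).

```bash
python3 - <<'E'
from h import *
c=dict(np.load('w3.npz'));P=pts(c);I=c['image'].astype(int);ok=c['z_map']>0
w=np.zeros((480,640),bool);w[100:262,272:372]=1
m=w&ok&(P[...,2]>.018)&(P[...,2]<.12)
print('all',rect(big(m),P))
k=m&(P[...,2]>.05)&(P[...,2]<.068)
for side in(slice(272,297),slice(326,350)):
    s=np.zeros_like(k);s[:,side]=1;q=P[k&s];print('cheek',len(q),q.mean(0),q.min(0),q.max(0))
    x=np.polyfit(q[:,1],q[:,0],1);print(np.degrees(np.arctan(x[0])))
for v in range(196,236,10):
    b=m[v]&(P[v,:,2]<.035);u=np.where(b)[0]
    if len(u): print(v,u[0],u[-1],np.round(P[v,u[0]],4),np.round(P[v,u[-1]],4))
o=w=np.zeros((480,640),bool);w[85:275,255:390]=1
t=big(w&(I[...,0]>I[...,2]+18));q=cont(c,t,.011)[:,:2].astype(np.float32);print('rubber',cv2.minAreaRect(q))
E
```

```text
all (array([0.4871, 0.1814]), array([0.1363, 0.0516]), np.float32(88.60367))
cheek 958 [0.46812712 0.21195008 0.05894359] [0.46143295 0.18318817 0.05092605] [0.47624459 0.24006623 0.06410568]
1.5150984996841281
cheek 917 [0.50758159 0.21097135 0.05911991] [0.501255   0.18169202 0.05012395] [0.51397647 0.23825403 0.0635001 ]
1.4556197168627678
196 284 336 [0.4616 0.1695 0.0249] [0.5121 0.169  0.0238]
206 284 335 [0.4613 0.1597 0.0253] [0.5111 0.1596 0.0257]
216 284 335 [0.461  0.1499 0.0261] [0.5113 0.1493 0.0248]
226 284 335 [0.4606 0.1394 0.0249] [0.5115 0.1388 0.0237]
rubber ((0.4951505959033966, 0.1744551807641983), (0.18155354261398315, 0.11157381534576416), 86.8271713256836)
```

```bash
python3 - <<'E'
from h import *
from bench import r
s=r.read_state();D=down(-1.5);E=down(-12.2)
chain(s['ee_pos'],Ro.from_quat(s['eef_rot']),[((.4872,.1972,.11),D),((.4872,.1972,.031),D),((.4872,.1972,.131),D),
((.505,.055,.135),down(-4)),((.52,-.085,.135),down(-8)),((.543,-.22,.12),E),((.5438,-.2410,.08),E),((.5438,-.2410,.032),E)])
E
```

```text
[0.34, -0.0337, 0.6635] [-0.0003, 0.0001, 0.0033] rows>=1.8
[0.0, 0.0, 0.5267] [0.0, 0.0, 0.0] rows>=1.3
[0.0, 0.0, -0.6667] [0.0, 0.0, 0.0] rows>=1.6
[-0.9446, 0.1434, -0.0267] [0.0, 0.0, 0.0069] rows>=2.3
[-0.9241, 0.1649, 0.0] [0.0, 0.0, 0.0111] rows>=2.3
[-0.8699, 0.2771, 0.1] [0.0, 0.0, 0.0117] rows>=2.2
[-0.1357, 0.0348, 0.2667] [0.0, 0.0, 0.0] rows>=0.7
[0.0, 0.0, 0.32] [0.0, 0.0, 0.0] rows>=0.8
```

```bash

python3 -m pendant '[{"dp":[0.34,-0.034,0.2],"rotation":[0,0,0.003],"jaw":1},{"dp":[0.34,-0.034,0.45],"rotation":[0,0,0.003],"jaw":1},{"dp":[0.34,-0.034,0.66],"rotation":[0,0,0.003],"jaw":1},{"dp":[0.34,-0.034,0.66],"rotation":[0,0,0.003],"jaw":1},{"dp":[0.34,-0.034,0.66],"rotation":[0,0,0.003],"jaw":1}]'
python3 -m pendant '[{"dp":[0,0,0.25],"rotation":[0,0,0],"jaw":1},{"dp":[0,0,0.45],"rotation":[0,0,0],"jaw":1},{"dp":[0,0,0.53],"rotation":[0,0,0],"jaw":1},{"dp":[0,0,0.53],"rotation":[0,0,0],"jaw":0.8},{"dp":[0,0,0.53],"rotation":[0,0,0],"jaw":0.6},{"dp":[0,0,0.53],"rotation":[0,0,0],"jaw":0.4},{"dp":[0,0,0.53],"rotation":[0,0,0],"jaw":0.4},{"dp":[0,0,0.53],"rotation":[0,0,0],"jaw":0.4}]'
python3 -m pendant '[{"dp":[0,0,0],"rotation":[0,0,0],"jaw":0.4},{"dp":[0,0,0],"rotation":[0,0,0],"jaw":0.4}]'
```

```text
time: 9.6
ee_pos: [0.4882, 0.1981, 0.1126]
eef_rot: [0.715, 0.699, 0.0, 0.0]
ft_force: [-0.3, -0.6, -0.6]
width: 0.087
grip_force: 0.0
time: 10.6
ee_pos: [0.4875, 0.1986, 0.0325]
eef_rot: [0.715, 0.699, 0.0, -0.0]
ft_force: [-2.8, 0.0, 6.6]
width: 0.0515
grip_force: 45.0
time: 10.85
ee_pos: [0.4875, 0.1986, 0.0325]
eef_rot: [0.715, 0.699, 0.0, -0.0]
ft_force: [-3.2, 0.6, 5.5]
width: 0.0516
grip_force: 45.0
```

```bash

python3 -m pendant '[{"dp":[0,0,-0.1],"rotation":[0,0,0],"jaw":0.4},{"dp":[0,0,-0.3],"rotation":[0,0,0],"jaw":0.4},{"dp":[0,0,-0.55],"rotation":[0,0,0],"jaw":0.4},{"dp":[0,0,-0.67],"rotation":[0,0,0],"jaw":0.4},{"dp":[0,0,-0.67],"rotation":[0,0,0],"jaw":0.4}]'
python3 -m pendant '[{"dp":[-0.2,0.03,-0.01],"rotation":[0,0,0.002],"jaw":0.4},{"dp":[-0.5,0.08,-0.03],"rotation":[0,0,0.004],"jaw":0.4},{"dp":[-0.8,0.12,-0.03],"rotation":[0,0,0.007],"jaw":0.4},{"dp":[-0.95,0.14,-0.03],"rotation":[0,0,0.007],"jaw":0.4}]'
python3 -m pendant '[{"dp":[-0.3,0.05,0],"rotation":[0,0,0.003],"jaw":0.4},{"dp":[-0.6,0.1,0],"rotation":[0,0,0.007],"jaw":0.4},{"dp":[-0.92,0.16,0],"rotation":[0,0,0.011],"jaw":0.4}]'
python3 -m pendant '[{"dp":[-0.3,0.09,0.03],"rotation":[0,0,0.004],"jaw":0.4},{"dp":[-0.6,0.19,0.06],"rotation":[0,0,0.008],"jaw":0.4},{"dp":[-0.8,0.25,0.1],"rotation":[0,0,0.012],"jaw":0.4},{"dp":[-0.87,0.28,0.1],"rotation":[0,0,0.012],"jaw":0.4},{"dp":[-0.87,0.28,0.1],"rotation":[0,0,0.012],"jaw":0.4}]'
python3 - <<'E'
from h import *
from bench import r,camera
s=r.read_state();E=down(-12.2);p=np.array([.5404,-.2566])+.0174*np.array([.2113,.9774]);print(p,s['ee_pos'])
chain(s['ee_pos'],Ro.from_quat(s['eef_rot']),[((*p,.08),E),((*p,.034),E)])
c=camera('side');cv2.imwrite('pics/s4.png',cv2.resize(c['image'][180:400,220:440],(440,440))[:,:,::-1])
E
```

```text
time: 11.48
ee_pos: [0.4881, 0.1986, 0.1335]
eef_rot: [0.715, 0.699, 0.001, 0.0]
ft_force: [-0.2, -0.0, -4.8]
width: 0.0518
grip_force: 45.0
time: 11.98
ee_pos: [0.5045, 0.0523, 0.1355]
eef_rot: [0.731, 0.682, -0.001, -0.0]
ft_force: [0.3, 0.2, -5.4]
width: 0.0519
grip_force: 45.0
time: 12.35
ee_pos: [0.5192, -0.085, 0.1355]
eef_rot: [0.753, 0.658, -0.001, -0.001]
ft_force: [0.7, -0.1, -4.2]
width: 0.0515
grip_force: 45.0
time: 12.98
ee_pos: [0.5435, -0.219, 0.121]
eef_rot: [0.778, 0.628, -0.001, -0.001]
ft_force: [-0.8, 0.3, -3.9]
width: 0.0517
grip_force: 45.0
[ 0.54407662 -0.23959324] [ 0.5435447  -0.21895592  0.1210019 ]
[-0.1337, 0.0329, 0.2733] [-0.0003, 0.0001, 0.0002] rows>=0.7
[0.0, 0.0, 0.3067] [0.0, 0.0, 0.0] rows>=0.7
```

View pics/s4.png

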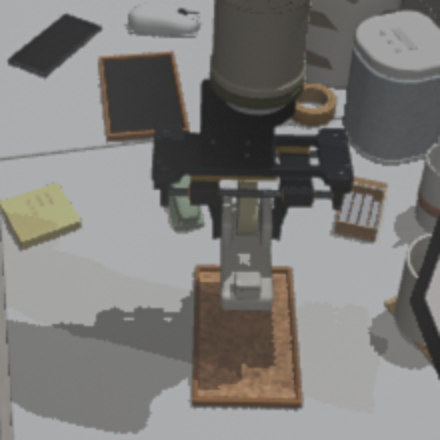

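The side view shows the dispenser held upright over the cork tray. Next I'll lower it.

```bash

python3 -m pendant '[{"dp":[-0.13,0.033,0.14],"rotation":[0,0,0],"jaw":0.4},{"dp":[-0.13,0.033,0.35],"rotation":[0,0,0],"jaw":0.4},{"dp":[-0.13,0.033,0.5],"rotation":[0,0,0],"jaw":0.4},{"dp":[-0.13,0.033,0.57],"rotation":[0,0,0],"jaw":0.4},{"dp":[-0.13,0.033,0.585],"rotation":[0,0,0],"jaw":0.4},{"dp":[-0.13,0.033,0.585],"rotation":[0,0,0],"jaw":0.4},{"dp":[-0.13,0.033,0.585],"rotation":[0,0,0],"jaw":0.4}]'
```

```text
time: 13.9
ee_pos: [0.5454, -0.2391, 0.0352]
eef_rot: [0.778, 0.629, 0.0, 0.001]
ft_force: [-0.4, -0.5, -3.8]
width: 0.0518
grip_force: 45.0
```

Still about 2.5 mm up, so I'll lower the rest, release and rise. Then I'll move back over the stapler.

```bash

python3 -m pendant '[{"dp":[0,0,0.015],"rotation":[0,0,0],"jaw":0.4},{"dp":[0,0,0.019],"rotation":[0,0,0],"jaw":0.4},{"dp":[0,0,0.019],"rotation":[0,0,0],"jaw":0.4}]'
python3 -m pendant '[{"dp":[0,0,0],"rotation":[0,0,0],"jaw":0.7},{"dp":[0,0,0],"rotation":[0,0,0],"jaw":0.9},{"dp":[0,0,0],"rotation":[0,0,0],"jaw":1},{"dp":[0,0,-0.3],"rotation":[0,0,0],"jaw":1},{"dp":[0,0,-0.65],"rotation":[0,0,0],"jaw":1},{"dp":[0,0,-1],"rotation":[0,0,0],"jaw":1},{"dp":[0.3,-0.05,-1],"rotation":[0,0,0],"jaw":1}]'
python3 -m pendant '[{"dp":[0.3,-0.1,-0.1],"rotation":[0,0,-0.01],"jaw":1},{"dp":[0.6,-0.2,-0.1],"rotation":[0,0,-0.02],"jaw":1},{"dp":[0.95,-0.3,-0.1],"rotation":[0,0,-0.033],"jaw":1},{"dp":[0.95,-0.3,-0.1],"rotation":[0,0,-0.033],"jaw":1},{"dp":[0.95,-0.3,-0.1],"rotation":[0,0,-0.033],"jaw":1}]'
python3 - <<'E'
from h import *
from bench import r,camera
s=r.read_state();print(s['ee_pos'],s['eef_rot'])
c=camera('wrist');np.savez('w5.npz',**c);t=camera('top');np.savez('t5.npz',**t)
a=c['image'][:,80:560];b=cv2.resize(t['image'][215:295,375:455],(320,320));o=np.zeros((480,800,3),np.uint8);o[:,:480]=a;o[:320,480:]=b;cv2.imwrite('pics/w5.png',o[:,:,::-1])
E
```

```text
time: 14.28
ee_pos: [0.5453, -0.2391, 0.0326]
eef_rot: [0.778, 0.629, 0.001, 0.0]
ft_force: [-2.5, 1.4, 7.3]
width: 0.0521
grip_force: 45.0
time: 15.15
ee_pos: [0.548, -0.1977, 0.1859]
eef_rot: [0.78, 0.626, 0.002, 0.003]
ft_force: [0.7, 0.7, -1.8]
width: 0.087
grip_force: 0.0
time: 15.78
ee_pos: [0.5328, -0.0453, 0.1966]
eef_rot: [0.709, 0.705, 0.0, 0.0]
ft_force: [-0.0, -0.4, 0.2]
width: 0.0874
grip_force: 0.0
[ 0.53281816 -0.04526555  0.19660056] [7.08714083e-01 7.05495802e-01 4.40351763e-05 1.39003210e-04]
```

View pics/w5.png

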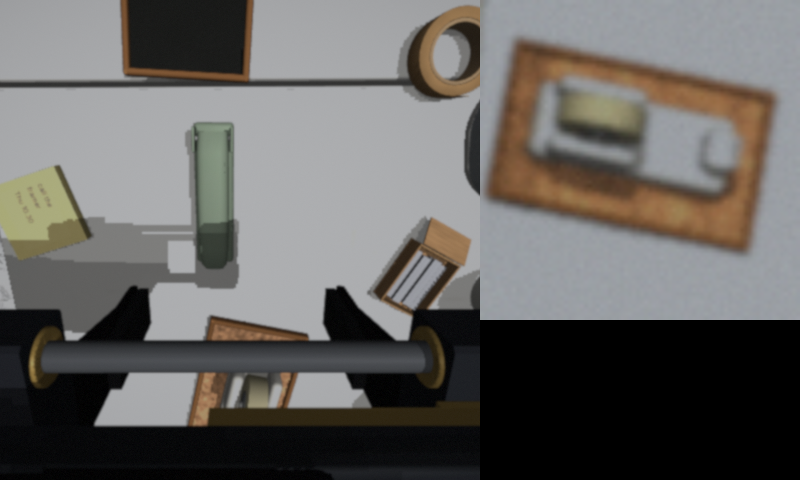

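The dispenser is well placed in the cork tray. The stapler stands parked, seen at (295,195) in the wrist image.

```bash
python3 - <<'E'
from h import *
from bench import r
c=dict(np.load('w5.npz'));P=pts(c);I=c['image'].astype(int);ok=c['z_map']>0
w=np.zeros((480,640),bool);w[105:285,255:335]=1
g=big(w&(I[...,1]>I[...,0]+5));print(g.sum(),rect(g&ok&(P[...,2]>.008),P))
L=[]
for v in range(140,255,5):
    b=np.where(g[v]&(P[v,:,2]>.03))[0];L.append((P[v,b[0],:2]+P[v,b[-1],:2])/2)
L=np.array(L);f=np.polyfit(L[:,1],L[:,0],1);ang=90-np.degrees(np.arctan(f[0]));print('axis',ang)
y=P[g&ok&(P[...,2]>.008)][:,1];print('yrange',y.min(),y.max(),[np.polyval(f,k) for k in(y.min(),y.max())])
yc=(y.min()+y.max())/2;a=np.radians(ang);d=np.array([np.cos(a),np.sin(a)]);ctr=np.array([np.polyval(f,yc),yc]);G=ctr+.054*d;print('ctr',ctr,'grip',G)
t=np.radians(86.8);T=np.array([.4952,.1745])+.054*np.array([np.cos(t),np.sin(t)]);print('place',T)
s=r.read_state();A=down(ang-90);B=down(-3.2)
chain(s['ee_pos'],Ro.from_quat(s['eef_rot']),[((*G,.075),A),((*G,.0045),A),((*G,.075),A),((.504,.13,.075),down(-2)),((*T,.07),B),((*T,.02),B),((*T,.010),B)])
E
```

```text
5083 (array([ 0.5125, -0.0226]), array([0.136 , 0.0369]), np.float32(89.73893))
axis 87.92119816241119
yrange -0.09060808122873139 0.04548021039950624 [np.float64(0.5105340506737127), np.float64(0.5154737651396992)]
ctr [ 0.51300391 -0.02256394] grip [0.5149627  0.03140053]
place [0.49821436 0.2284158 ]
[0.5173, -0.1223, 0.8101] [0.0, 0.0001, 0.0047] rows>=2.3
[0.0, 0.0, 0.47] [0.0, 0.0, 0.0] rows>=1.1
[0.0, 0.0, -0.47] [0.0, 0.0, 0.0] rows>=1.1
[0.6542, -0.0969, 0.0] [0.0, 0.0, -0.0002] rows>=1.6
[0.6544, -0.0614, 0.0333] [0.0, 0.0, 0.0033] rows>=1.6
[0.0, 0.0, 0.3333] [0.0, 0.0, 0.0] rows>=0.8
[0.0, 0.0, 0.0667] [0.0, 0.0, 0.0] rows>=0.2
```

```bash

python3 -m pendant '[{"dp":[0.3,-0.08,0.2],"rotation":[0,0,0],"jaw":0.6},{"dp":[0.5,-0.14,0.5],"rotation":[0,0,0],"jaw":0.6},{"dp":[0.5,-0.14,0.81],"rotation":[0,0,0],"jaw":0.6},{"dp":[0.5,-0.14,0.81],"rotation":[0,0,0],"jaw":0.6},{"dp":[0.5,-0.14,0.81],"rotation":[0,0,0],"jaw":0.6}]'
python3 -m pendant '[{"dp":[0,0,0.24],"rotation":[0,0,0],"jaw":0.6},{"dp":[0,0,0.4],"rotation":[0,0,0],"jaw":0.6},{"dp":[0,0,0.465],"rotation":[0,0,0],"jaw":0.6},{"dp":[0,0,0.465],"rotation":[0,0,0],"jaw":0.6},{"dp":[0,0,0.465],"rotation":[0,0,0],"jaw":0.4},{"dp":[0,0,0.465],"rotation":[0,0,0],"jaw":0.2},{"dp":[0,0,0.465],"rotation":[0,0,0],"jaw":0.2},{"dp":[0,0,0.465],"rotation":[0,0,0],"jaw":0.2}]'
python3 -m pendant '[{"dp":[0,0,0],"rotation":[0,0,0],"jaw":0.2},{"dp":[0,0,0],"rotation":[0,0,0],"jaw":0.2}]'
```

```text
time: 16.5
ee_pos: [0.5133, 0.0291, 0.0766]
eef_rot: [0.709, 0.705, 0.001, 0.001]
ft_force: [0.2, -0.5, 0.6]
width: 0.0536
grip_force: 0.0
time: 17.5
ee_pos: [0.5126, 0.0306, 0.006]
eef_rot: [0.709, 0.706, 0.001, 0.0]
ft_force: [-2.4, 0.1, 6.7]
width: 0.0368
grip_force: 44.9
time: 17.75
ee_pos: [0.5126, 0.0306, 0.0061]
eef_rot: [0.709, 0.706, 0.001, 0.0]
ft_force: [-2.6, 0.6, 7.7]
width: 0.0371
grip_force: 44.9
```

```bash

python3 -m pendant '[{"dp":[0,0,-0.1],"rotation":[0,0,0],"jaw":0.2},{"dp":[0,0,-0.25],"rotation":[0,0,0],"jaw":0.2},{"dp":[0,0,-0.4],"rotation":[0,0,0],"jaw":0.2},{"dp":[0,0,-0.4],"rotation":[0,0,0],"jaw":0.2}]'
python3 -m pendant '[{"dp":[0.2,-0.02,0],"rotation":[0,0,0.001],"jaw":0.2},{"dp":[0.45,-0.04,0],"rotation":[0,0,0.002],"jaw":0.2},{"dp":[0.67,-0.055,0],"rotation":[0,0,0.004],"jaw":0.2},{"dp":[0.67,-0.055,0],"rotation":[0,0,0.004],"jaw":0.2}]'
python3 -m pendant '[{"dp":[0.2,-0.02,0],"rotation":[0,0,0.001],"jaw":0.2},{"dp":[0.45,-0.04,0],"rotation":[0,0,0.002],"jaw":0.2},{"dp":[0.65,-0.058,0],"rotation":[0,0,0.004],"jaw":0.2},{"dp":[0.65,-0.058,0],"rotation":[0,0,0.004],"jaw":0.2},{"dp":[0.65,-0.058,0.2],"rotation":[0,0,0.004],"jaw":0.2},{"dp":[0.65,-0.058,0.3],"rotation":[0,0,0.004],"jaw":0.2},{"dp":[0.65,-0.058,0.34],"rotation":[0,0,0.004],"jaw":0.2},{"dp":[0.65,-0.058,0.34],"rotation":[0,0,0.004],"jaw":0.2}]'
```

```text
time: 18.25
ee_pos: [0.5133, 0.0307, 0.0671]
eef_rot: [0.708, 0.706, 0.002, 0.001]
ft_force: [0.5, -0.3, -2.3]
width: 0.037
grip_force: 44.9
time: 18.75
ee_pos: [0.5033, 0.1338, 0.0644]
eef_rot: [0.716, 0.698, -0.0, -0.001]
ft_force: [-0.3, -0.2, -1.6]
width: 0.0367
grip_force: 44.9
time: 19.75
ee_pos: [0.4985, 0.2282, 0.0143]
eef_rot: [0.726, 0.687, -0.0, 0.0]
ft_force: [-0.9, 0.8, -1.5]
width: 0.0368
grip_force: 44.9
```

```bash

python3 -m pendant '[{"dp":[0,0,0.012],"rotation":[0,0,0],"jaw":0.2},{"dp":[0,0,0.024],"rotation":[0,0,0],"jaw":0.2},{"dp":[0,0,0.024],"rotation":[0,0,0],"jaw":0.2}]'
python3 -m pendant '[{"dp":[0,0,0],"rotation":[0,0,0],"jaw":0.45},{"dp":[0,0,0],"rotation":[0,0,0],"jaw":0.6},{"dp":[0,0,0],"rotation":[0,0,0],"jaw":0.6},{"dp":[0,0,-0.2],"rotation":[0,0,0],"jaw":0.6},{"dp":[0,0,-0.5],"rotation":[0,0,0],"jaw":0.6},{"dp":[-0.2,0,-0.9],"rotation":[0,0,0],"jaw":0.6},{"dp":[-0.6,0,-1],"rotation":[0,0,0],"jaw":0.6},{"dp":[-0.6,0,-1],"rotation":[0,0,0],"jaw":0.6}]'
python3 - <<'E'
from h import *
from bench import r,camera
s=r.read_state();print(s['ee_pos'],s['eef_rot'],s['joint_positions'])
c=camera('wrist');np.savez('w6.npz',**c);cv2.imwrite('pics/w6.png',c['image'][:,:,::-1])
E
```

```text
time: 20.12
ee_pos: [0.4988, 0.2289, 0.0111]
eef_rot: [0.726, 0.688, 0.001, 0.0]
ft_force: [0.4, 0.8, 0.4]
width: 0.0369
grip_force: 44.9
time: 21.12
ee_pos: [0.4946, 0.1346, 0.1625]
eef_rot: [0.728, 0.685, 0.002, 0.0]
ft_force: [-0.1, -0.9, -0.2]
width: 0.0522
grip_force: 0.0
[0.49456909 0.1345725  0.16254203] [7.28213728e-01 6.85348392e-01 1.50525696e-03 2.88491311e-04] [-0.90418766  0.12803442  0.59689486  1.86485825 -0.07890371  1.16880519
 -0.34102698]
```

View pics/w6.png

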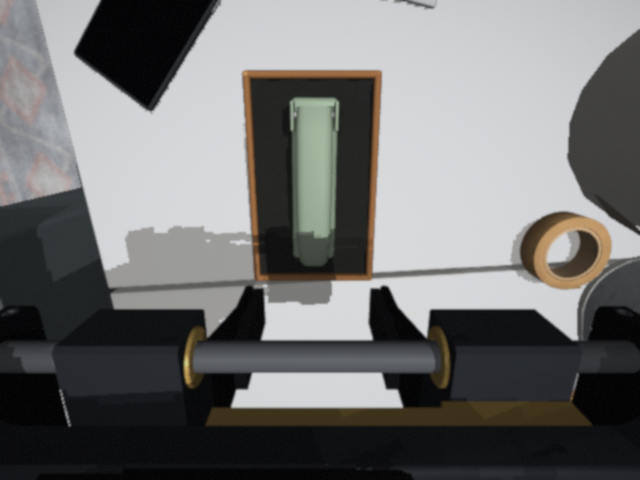

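The stapler stands shut and flat in the rubber tray, with its hinge at (315,105) and nose at (315,260). I'll measure it, then dry-run the 45° tool lean in free air.

```bash

python3 -m pendant '[{"dp":[0,0,0],"rotation":[0,-0.025,0],"jaw":0.6},{"dp":[0,0,0],"rotation":[0,-0.05,0],"jaw":0.6},{"dp":[0,0,0],"rotation":[0,-0.075,0],"jaw":0.6},{"dp":[0,0,0],"rotation":[0,-0.1,0],"jaw":0.6},{"dp":[0,0,0],"rotation":[0,-0.125,0],"jaw":0.6},{"dp":[0,0,0],"rotation":[0,-0.125,0],"jaw":0.6},{"dp":[0,0,0],"rotation":[0,-0.125,0],"jaw":0.6}]'
python3 - <<'E'
from h import *
from bench import r
s=r.read_state();R=Ro.from_quat(s['eef_rot']);print(np.round(R.as_matrix(),3),np.round(s['joint_positions'],3))
c=dict(np.load('w6.npz'));P=pts(c);I=c['image'].astype(int);ok=c['z_map']>0
w=np.zeros((480,640),bool);w[85:275,270:360]=1
g=big(w&(I[...,1]>I[...,0]+5)&ok&(P[...,2]>.012));print(g.sum(),rect(g,P))
y=P[g][:,1];print(np.percentile(y,[.2,99.8]))
for v in range(140,250,18):
    b=np.where(g[v]&(P[v,:,2]>.038))[0];print(v,np.round((P[v,b[0]]+P[v,b[-1]])/2,4),np.round(P[v,b[-1],0]-P[v,b[0],0],4))
w[:]=0;w[60:290,235:390]=1
t=big(w&(I[...,0]>I[...,2]+25));print('rubber',cv2.minAreaRect(cont(c,t,.011)[:,:2].astype(np.float32)))
E
```

```text
time: 22.05
ee_pos: [0.4937, 0.1384, 0.1607]
eef_rot: [0.671, 0.635, -0.277, 0.262]
ft_force: [0.5, -0.6, 0.4]
width: 0.0524
grip_force: 0.0
[[ 0.039  0.998 -0.038]
 [ 0.708 -0.055 -0.704]
 [-0.705  0.    -0.709]] [-1.14   0.543  0.554  1.628  0.33   1.547 -0.731]
7048 (array([0.4961, 0.1749]), array([0.1382, 0.0374]), np.float32(86.18529))
[0.10696113 0.24402731]
140 [0.4983 0.2119 0.0391] 0.0252
158 [0.4979 0.1985 0.0389] 0.0263
176 [0.4966 0.1848 0.0394] 0.0275
194 [0.4953 0.1708 0.04  ] 0.027
212 [0.4944 0.1559 0.0388] 0.0259
230 [0.4935 0.1409 0.0391] 0.023
248 [0.4895 0.1253 0.0383] 0.0075
rubber ((0.49503734707832336, 0.1744552105665207), (0.18084177374839783, 0.11138129979372025), 86.63523864746094)
```

The full 45° lean is reachable. I'll come back upright over the nose.

```bash
python3 - <<'E'
from h import *
from bench import r
s=r.read_state();A=down(-3.5)
chain(s['ee_pos'],Ro.from_quat(s['eef_rot']),[((.4927,.1206,.075),A),((.4927,.1206,.0185),A)])
E
```

```text
[0.3187, -0.0003, 0.4885] [0.0004, 0.1246, 0.0009] rows>=4.2
[0.0, 0.0, 0.3767] [0.0, 0.0, 0.0] rows>=0.9
```

```bash

python3 -m pendant '[{"dp":[0,0,0],"rotation":[0,0.025,0],"jaw":0.6},{"dp":[0,0,0],"rotation":[0,0.05,0],"jaw":0.6},{"dp":[0,0,0],"rotation":[0,0.075,0],"jaw":0.6},{"dp":[0,0,0],"rotation":[0,0.1,0],"jaw":0.6},{"dp":[0.15,0,0.25],"rotation":[0,0.125,0],"jaw":0.6},{"dp":[0.32,0,0.49],"rotation":[0,0.125,0.001],"jaw":0.6},{"dp":[0.32,0,0.49],"rotation":[0,0.125,0.001],"jaw":0.6},{"dp":[0.32,0,0.49],"rotation":[0,0.125,0.001],"jaw":0.6}]'
python3 -m pendant '[{"dp":[0,0,0],"rotation":[0,0,0],"jaw":0.6}]'
python3 - <<'E'
from h import *
from bench import r
s=r.read_state();A=down(-3.5)
chain(s['ee_pos'],Ro.from_quat(s['eef_rot']),[((.4927,.1206,.0185),A)])
E
```

```text
time: 23.05
ee_pos: [0.4937, 0.1214, 0.0769]
eef_rot: [0.728, 0.686, 0.002, 0.001]
ft_force: [0.4, -0.2, -0.4]
width: 0.0523
grip_force: 0.0
time: 23.18
ee_pos: [0.4937, 0.1219, 0.0766]
eef_rot: [0.728, 0.686, 0.002, 0.001]
ft_force: [0.3, -1.2, 0.2]
width: 0.0526
grip_force: 0.0
[-0.01, -0.0082, 0.3875] [0.0008, -0.0003, 0.0004] rows>=0.9
```

```bash

python3 -m pendant '[{"dp":[-0.01,-0.008,0.2],"rotation":[0,0,0],"jaw":0.6},{"dp":[-0.01,-0.008,0.33],"rotation":[0,0,0],"jaw":0.6},{"dp":[-0.01,-0.008,0.385],"rotation":[0,0,0],"jaw":0.6},{"dp":[-0.01,-0.008,0.385],"rotation":[0,0,0],"jaw":0.6},{"dp":[-0.01,-0.008,0.385],"rotation":[0,0,0],"jaw":0.4},{"dp":[-0.01,-0.008,0.385],"rotation":[0,0,0],"jaw":0.2},{"dp":[-0.01,-0.008,0.385],"rotation":[0,0,0],"jaw":0.2},{"dp":[-0.01,-0.008,0.385],"rotation":[0,0,0],"jaw":0.2}]' 25
python3 -m pendant '[{"dp":[0,0,0],"rotation":[0,0,0],"jaw":0.1},{"dp":[0,0,0],"rotation":[0,0,0],"jaw":0.1}]'
cat > arc.py <<'E'
from h import *
# tcp in (s along hinge direction, z), tool leaning by -th; pin at (sp,zp) relative
def arc(p,pin,th0,ths):
    th0=np.radians(th0);rel=np.array([p[0]-pin[0],p[1]-pin[1]])
    for t in ths:
        a=np.radians(t)-th0  # nose (at -s) goes up: rotate so -s -> +z, i.e. clockwise in (s,z)
        c,s=np.cos(a),np.sin(a);q=np.array([[c,s],[-s,c]])@rel-rel
        # tool axes at th0: x=(cos,-sin)(hinge, down when leaned) z=(-sin,-cos)
        x=np.array([np.cos(th0),-np.sin(th0)]);z=np.array([-np.sin(th0),-np.cos(th0)])
        print(t,np.round([q@x/.15,q@z/.15],3),'rot y %.4f'%(-(t-np.degrees(th0))/360))
E
python3 - <<'E'
from arc import *
from bench import r
s=r.read_state();p=s['ee_pos'];u=np.array([.061,.998]);S=(p[:2]-[.4995,.2314])@u;print(S,p[2])
arc((S,p[2]),(0,.026),0,np.arange(3,25,3))
E
```

```text
time: 24.18
ee_pos: [0.4916, 0.1194, 0.0173]
eef_rot: [0.728, 0.686, 0.001, 0.001]
ft_force: [-0.0, 1.1, 2.2]
width: 0.026
grip_force: 25.0
time: 24.42
ee_pos: [0.4916, 0.1194, 0.0172]
eef_rot: [0.728, 0.686, 0.001, 0.001]
ft_force: [-1.2, 0.6, 3.9]
width: 0.0261
grip_force: 25.0
-0.11224853085358255 0.017211953245478768
3 [-0.002 -0.039] rot y -0.0083
6 [-0.002 -0.079] rot y -0.0167
9 [ 0.    -0.118] rot y -0.0250
12 [ 0.004 -0.157] rot y -0.0333
15 [ 0.01  -0.196] rot y -0.0417
18 [ 0.019 -0.234] rot y -0.0500
21 [ 0.029 -0.272] rot y -0.0583
24 [ 0.041 -0.309] rot y -0.0667
```

```bash

python3 -m pendant '[{"dp":[-0.002,0,-0.039],"rotation":[0,-0.008,0],"jaw":0.1},{"dp":[-0.002,0,-0.079],"rotation":[0,-0.017,0],"jaw":0.1},{"dp":[0,0,-0.118],"rotation":[0,-0.025,0],"jaw":0.1},{"dp":[0.004,0,-0.157],"rotation":[0,-0.033,0],"jaw":0.1},{"dp":[0.01,0,-0.196],"rotation":[0,-0.042,0],"jaw":0.1},{"dp":[0.01,0,-0.196],"rotation":[0,-0.042,0],"jaw":0.1}]'
python3 - <<'E'
from arc import *
from bench import r,camera
s=r.read_state();p=s['ee_pos'];u=np.array([.061,.998]);S=(p[:2]-[.4995,.2314])@u
z=Ro.from_quat(s['eef_rot']).apply([0,0,1]);th=np.degrees(np.arctan2(-z[:2]@u,-z[2]));print(S,p[2],'lean',th,'r',np.hypot(S,p[2]-.026))
arc((S,p[2]),(0,.026),th,[18,22,26,30,34,38,42,45])
c=camera('side');cv2.imwrite('pics/s7.png',cv2.resize(c['image'][170:270,240:340],(500,500),interpolation=2)[:,:,::-1])
E
```

```text
time: 25.18
ee_pos: [0.4913, 0.122, 0.0461]
eef_rot: [0.721, 0.68, -0.095, 0.091]
ft_force: [-0.3, 0.5, -0.0]
width: 0.0261
grip_force: 25.0
-0.1096642498872924 0.04610802575306938 lean 15.11055852098774 r 0.11149251276668139
18 [-0.002 -0.037] rot y -0.0080
22 [-0.002 -0.089] rot y -0.0191
26 [ 0.002 -0.141] rot y -0.0302
30 [ 0.009 -0.192] rot y -0.0414
34 [ 0.02  -0.243] rot y -0.0525
38 [ 0.035 -0.293] rot y -0.0636
42 [ 0.052 -0.342] rot y -0.0747
45 [ 0.068 -0.377] rot y -0.0830
```

View pics/s7.png

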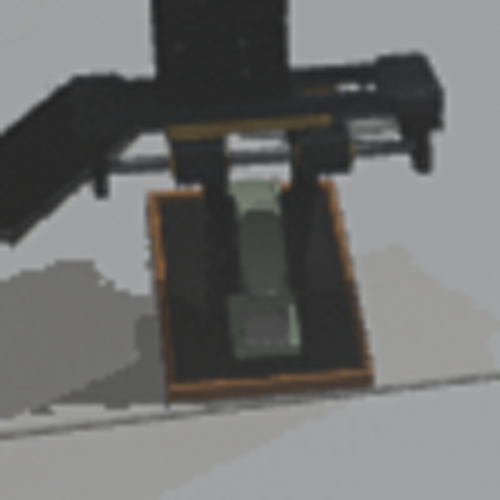

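The side view shows the arm lifted between the fingers, with the base plate still flat in the tray (nose end at 265,325) and almost no force. I'll continue along the arc.

```bash

python3 -m pendant '[{"dp":[-0.002,0,-0.037],"rotation":[0,-0.008,0],"jaw":0.1},{"dp":[-0.002,0,-0.089],"rotation":[0,-0.019,0],"jaw":0.1},{"dp":[0.002,0,-0.141],"rotation":[0,-0.03,0],"jaw":0.1},{"dp":[0.009,0,-0.192],"rotation":[0,-0.041,0],"jaw":0.1},{"dp":[0.02,0,-0.243],"rotation":[0,-0.053,0],"jaw":0.1},{"dp":[0.035,0,-0.293],"rotation":[0,-0.064,0],"jaw":0.1},{"dp":[0.052,0,-0.342],"rotation":[0,-0.075,0],"jaw":0.1},{"dp":[0.068,0,-0.377],"rotation":[0,-0.083,0],"jaw":0.1}]'
python3 -m pendant '[{"dp":[0,0,0],"rotation":[0,0,0],"jaw":0.1},{"dp":[0,0,0],"rotation":[0,0,0],"jaw":0.1},{"dp":[0,0,0],"rotation":[0,0,0],"jaw":0.1}]'
python3 - <<'E'
from arc import *
from bench import r,camera
s=r.read_state();p=s['ee_pos'];u=np.array([.061,.998]);S=(p[:2]-[.4995,.2314])@u
z=Ro.from_quat(s['eef_rot']).apply([0,0,1]);th=np.degrees(np.arctan2(-z[:2]@u,-z[2]));print(S,p[2],'lean',th,'r',np.hypot(S,p[2]-.026),'swing',np.degrees(np.arctan2(p[2]-.026,-S)-np.arctan2(.0172-.026,.1122)))
c=camera('side');w=camera('top')
cv2.imwrite('pics/s8.png',np.hstack([cv2.resize(c['image'][170:260,240:330],(400,400),interpolation=2),cv2.resize(w['image'][225:305,205:285],(400,400),interpolation=2)])[:,:,::-1])
E
```

```text
time: 26.22
ee_pos: [0.4926, 0.1449, 0.098]
eef_rot: [0.673, 0.633, -0.279, 0.263]
ft_force: [-0.1, 0.4, -1.6]
width: 0.0261
grip_force: 25.0
time: 26.6
ee_pos: [0.4927, 0.1448, 0.0983]
eef_rot: [0.673, 0.633, -0.277, 0.262]
ft_force: [0.4, 0.1, -1.6]
width: 0.026
grip_force: 25.0
-0.08685206386846413 0.09833925560283299 lean 44.908787722034965 r 0.11303207022515237 swing 44.275588127275334
```

View pics/s8.png

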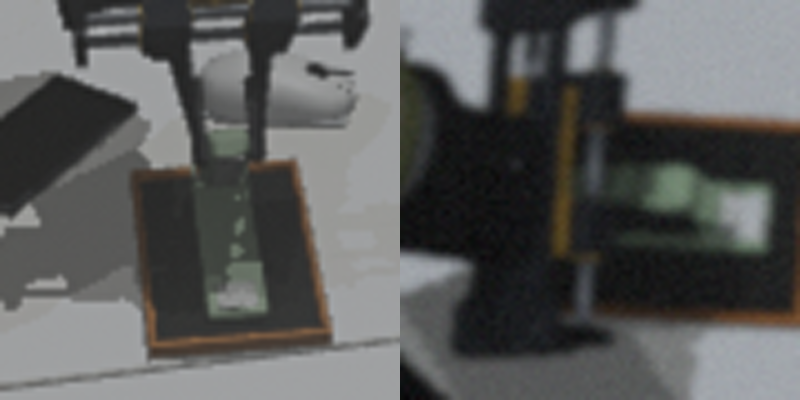

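The arm is open with the base apparently flat. I'll do a quick depth check of the base plate, then hand in.

```bash
python3 - <<'E'
from h import *
from bench import r,camera
c=camera('side');P=pts(c);u0=240+90/400*230;v0=170+90/400*290
for v in range(228,242,3):
    u=slice(288,299);q=P[v,u];q=q[c['z_map'][v,u]>0];print(v,np.round(np.median(q,0),4))
s=r.read_state();print(s['ft_force'],s['grip_force'],np.abs(s['joint_vel']).max())
E
```

```text
228 [0.4974 0.1552 0.0125]
231 [0.4955 0.1417 0.0125]
234 [0.4935 0.128  0.0132]
237 [0.4913 0.1153 0.0127]
240 [0.4893 0.1049 0.0115]
[ 0.0034071  -0.88906996 -0.7997522 ] 24.980303238990018 0.0027431406751825187
```

The base plate is level: its top stays at about 12.5 mm along its length.

```bash
python3 -c "
from bench import r
print(r.close_job())"
```

```text
the job is handed in; nothing more can be done
None
```

I swapped the stapler and the tape dispenser into their right trays and handed the job in at about 27 s, with the gripper holding the stapler's arm open at about 45° (44–45° from the tool pose) and its base flat on the rubber lining; the judge's verdict wasn't shown.

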